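Clamp a lens between its discs

ROBOT

A 6-joint arm with a two-finger parallel gripper is mounted at the origin on the work surface. World frame = base frame: x ahead of the robot, y to its left, z up, the work surface at z = 0. Lengths are in m, angles in rad, forces in N, time in s.
With the tool pointing down it reaches from about 0.375 to 0.9 m from the base axis. Payload 3.1 kg.
Tool frame: the origin (TCP) lies between the finger pads; the fingertips stand 8 mm ahead of it and the grasp point (between the pads) lies 11 mm behind it; z points along the fingers, y is the line along which they close (so a half turn about z gives the same grasp; the last joint's range is limited). The gripper opens to 87 mm and grips with 3 to 60 N. Pads are 19 mm wide; open, the fingers measure 117 mm over their backs; the gripper's body (75 mm by 190 mm) begins 51 mm behind the grasp point.
Start: joints at [1.067, 0.527, 1.433, -0, 1.181, -0.178], TCP at [0.2, 0.592, 0.231] pointing down, gripper open.
Joint ranges: [-3.08, 3.08], [-0.75, 2.2], [0.22, 2.44], [-1.43, 4.57], [0, 2.65], [-2.85, 2.85]. Speed limits (rad/s): [2.79, 2.79, 3.14, 3.14, 3.14, 3.14].

INTERFACE

Orientations are given as a unit quaternion [x, y, z, w].
In Python, from rig import robot gives the robot as it stands.
- The arm moves only by the tool move_arm, never from a script. Its argument "motion" is text: rows parted by semicolons, each of 5 numbers parted by spaces: the opening, from -1 (shut) to 1 (fully open), then the shift along the tool's x, y, z normalised to -1 to 1, where 1 is 0.2 m, then the turn about the tool's z normalised to -1 to 1, where 1 is pi rad. A call has 1 to 12 rows; each row is the pose to reach, as a shift and turn from the pose commanded when the call began, along the tool's axes at that moment, turning the shorter way round; what a row does not reach only later rows make up. A row lasts 1/12 s, in which the tool goes at most 41.7 mm and 7.16 degrees, less where a joint would pass 70% of its speed; a pose out of reach is approached as far as the arm can. A call with a number of a shift or a turn outside -1 to 1 is refused whole. A call with a gripper value outside its range is refused whole. The fingers move at their own pace and stop on an object; "newtons" is the grip in N (left out, the last holds). Time passes only in rows, so rows that repeat a pose let the fingers close. It gives the time, the measured TCP pose, the force, the opening and the grip force at its end, in the units of the state.
- robot.get_obs(): the state, without advancing time (a new reading comes with each control period).
- robot.camera(name): name is "side" or "top"; returns (picture, depth): 480x640x3 uint8, red, green, blue; 480x640 float32, m along the optical axis (not along the pixel's ray), 0 where there is no reading.
- robot.camera_model(name): a dict with "mtx" (3x3 intrinsics, pixels), "position" and "attitude" of the camera in the world. Camera axes: x right, y down, z forward; pixel columns grow to the right and rows downward; lengths in m; the calibration is good to about 2 mm. A picture is of the moment at which its call begins. camera_model takes no time and is no camera call.
- robot.hand_in(): hands the job in; it is judged then, once.
The state is a dict: "time": time; "q": joint angles; "joint_velocities": joint speeds; "joint_torque": joint torques, N m; "position": TCP position; "tool_rot": TCP orientation; "ft_force": force on the tool from outside, world axes, zero at the start; "moment": the same for the moment, N m; "grip_width": finger opening in m; "grip_force": force on a finger pad.
Only numpy, scipy, OpenCV 4.12 (cv2) and the standard library are available. Lean on these libraries where they do the work, as an engineer would, in place of code of your own. Each camera call takes 0.05 s, during which the arm holds its last target. There are 200 camera calls.

TASK

On the plate of the clamping stand, build a neat centred pile for regluing: the plain cork disc, on it the glass lens in its steel ring, and on top the metal cap with its round boss upwards, lowering each until it rests on what is below before you let go of it. Then swing the stand's arm over and press its handle down, firmly but without forcing it, until the sprung foot is pushed right in against the cap, and leave it clamped. Leave everything else on the slab where it is.

Things in the scene. Friction and masses are not known exactly. Their poses are not given: they have to be found in the camera images.
- press: Steel stand, fixed; base 130 (x) x 220 (y) x 14 mm; origin on the slab below the centre of its round plate, 58 mm across; z up = plate axis. Plate top is 30 to 50 mm above the slab, screw-set: height not reported, feel or see it. Two posts 122 mm high at y=-95 mm carry the hinge, along x at y=-95, z=110 mm.
- clamp (a joint): Clamp arm's hinge angle (rad): 0 = level over the plate, grows as it swings up and away to the stand's -y side; starts at 1.4 to 1.65, lower limit -0.32; closed on the pile it reads -0.16 to 0.12. Friction (0.55 N m) keeps it where it is left. The arm is a bar 20 mm wide, 14 mm thick; level, its centre line runs 45 mm above the hinge.
- clamp_handle (a point): Middle of the handle on the arm's free end: a black crossbar 16 mm thick, 100 mm long, parallel to the hinge. With the arm level it lies 135 mm from the hinge along the stand's +y and 45 mm above it. Push with closed fingers or pinch beside the arm. About 7 to 14 N down on it closes the clamp.
- foot (a joint): How far the sprung foot is pushed in (m): 0 free, 0.008 all the way. A black rubber pad 28 mm across under the arm, 95 mm from the hinge; with the arm level its free underside is 4 mm below hinge height. Spring: 1 N at first, 5.5 N all the way in; hinge friction then holds the clamp shut.
- cork_disc: Plain cork disc, 68 mm across, 20 mm thick, flat and without features, about 50 g. Origin at the centre of its underside, z up.
- lens: Lens: dark glass in a broad steel ring, 66 mm across, 20 mm thick, about 160 g. Origin at the centre of its underside, z up (the glass shows on top).
- cap: Aluminium cap: a disc 68 mm across and 14 mm thick with a round boss 30 mm across and 16 mm high in the middle of its top (30 mm in all), about 140 g. Origin at the centre of its underside, z up through the boss.
- reel_a: Bystander: steel developing reel lying flat, 90 mm across, 40 mm high; origin at the centre of its underside. Leave alone.
- reel_b: Bystander: the second developing reel, the same, farther back. Leave alone.
- tube: Bystander: chrome extension tube standing on end, 56 mm across, 50 mm high, open through; origin at the centre of its underside. Leave alone.
- lens_case: Bystander: round black plastic lens case, 84 mm across, 108 mm high; origin at the centre of its underside. Leave alone.
- splicer: Bystander: grey bakelite film splicer, 200 mm long (its y), 100 mm wide, 56 mm high; origin at the centre of its underside. Leave alone.
- funnel_jar: Bystander: squat glass jar, 90 mm across, with a tin funnel 122 mm across on it, 166 mm high together; origin at the centre of its underside. Leave alone.
Mind the look-alikes: they are no part of the job. Several things have the shape of the cork_disc; the one meant has the colours described above.

How it is judged:
By the outcome, as a careful person would: the job done as asked, in the order asked, and still so for the second after the job is handed in, with the robot touching nothing.
It also fails if it takes over 72 s, if anything falls off the work surface, if the arm or the gripper's body presses on something with over 40 N, if the wrist force passes 120 N, or if a joint passes its speed limit or range.

## Working session

There is one attempt and no reset: what is moved stays moved. The work goes in short steps, Python scripts to look and compute and a tool call to move; the robot and the scene stay as the last step left them, time stands still between calls to the robot, and variables do not carry over. Pictures are saved under pics/ and viewed, at most 10 in all, crops included, and the job is handed in when it is done.

Besides the shell and the picture viewer there is one more tool, called after ">>>" as name(argument=value, ...) on one line, values as JSON. move_arm: Moves the arm, as the interface text tells. Its arguments: {"type":"object","properties":{"motion":{"type":"string"},"newtons":{"type":"number"}},"required":["motion"]}

```bash
mkdir -p pics; ls; cat > h.py <<'E'
import numpy as np, cv2
from rig import robot
from scipy.spatial.transform import Rotation as R
def shot(n,f):
    im,d=robot.camera(n); cv2.imwrite(f'pics/{f}.png',cv2.cvtColor(im,cv2.COLOR_RGB2BGR)); np.save(f'pics/{f}.npy',d); return im,d
def cloud(n,d):
    m=robot.camera_model(n); K=np.array(m['mtx']); v,u=np.indices(d.shape)
    P=np.stack([(u-K[0,2])/K[0,0]*d,(v-K[1,2])/K[1,1]*d,d],-1)
    A=np.array(m['attitude']); A=A if A.shape==(3,3) else R.from_quat(A).as_matrix()
    return P@A.T+np.array(m['position'])
E
python3 - <<'E'
from h import *
print(robot.get_obs()); 
for n in('top','side'): print(robot.camera_model(n)); shot(n,n+'0')
E
```

```text
pics
{'time': 0.0, 'q': array([ 1.06650900e+00,  5.28458329e-01,  1.43389301e+00, -1.56689120e-05,
        1.18135005e+00, -1.78453169e-01]), 'joint_velocities': array([ 0.00059199,  0.0004676 ,  0.00048148, -0.00107953, -0.00012236,
        0.00051888]), 'joint_torque': array([ 4.80069248e-04, -4.40052903e+01, -1.76587987e+01,  6.33714627e-02,
        5.82170917e-02, -1.47554606e-04]), 'position': array([0.19966751, 0.59151095, 0.22957936]), 'tool_rot': array([ 1.62194313e-01,  9.86758275e-01, -9.95952643e-04, -3.46153086e-04]), 'ft_force': array([ 0.31425802, -0.27309464,  0.10132337]), 'moment': array([ 0.01046745,  0.03009465, -0.02289643]), 'grip_force': 0.0, 'grip_width': 0.08668985910519279}
{'mtx': array([[444.39279644,   0.        , 323.68822838],
       [  0.        , 444.39279644, 245.2544376 ],
       [  0.        ,   0.        ,   1.        ]]), 'position': array([0.45393842, 0.09016962, 1.11829599]), 'attitude': array([-0.69726617,  0.71208221, -0.06139623,  0.05467469])}
{'mtx': array([[600.11996135,   0.        , 313.89537711],
       [  0.        , 600.11996135, 238.13971914],
       [  0.        ,   0.        ,   1.        ]]), 'position': array([ 0.13583372, -0.91728349,  1.0030128 ]), 'attitude': array([ 0.87957948, -0.19274912,  0.10012335, -0.42327654])}
```

View pics/top0.png

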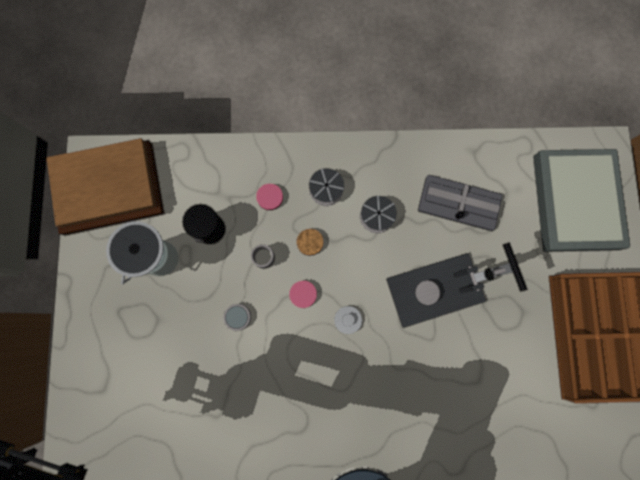

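View pics/side0.png

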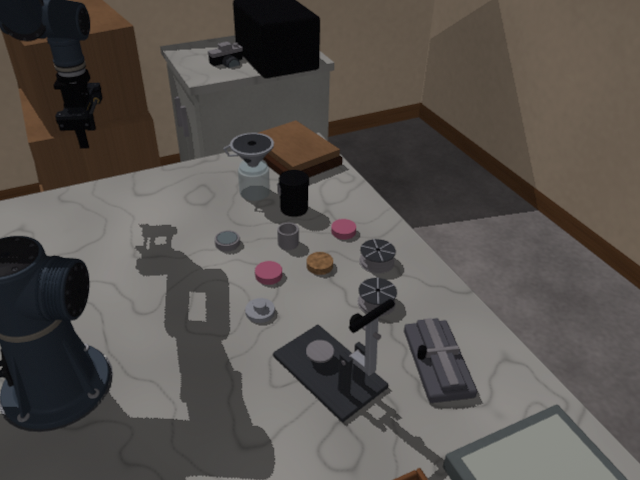

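The top view shows the cork disc at (311,242), lens at (237,317), cap boss-up at (349,319), and the stand's plate at (428,292) with its arm swung towards (515,266). The pink discs at (270,197) and (304,294) are look-alikes.

```bash
python3 - <<'E'
from h import *
seeds={}
pt=cloud('top',np.load('pics/top0.npy')); ps=cloud('side',np.load('pics/side0.npy'))
for n,P in(('top',pt),('side',ps)):
    zz=P[...,2]; m=(abs(zz)<.02)&(P[...,0]>.2)&(P[...,0]<.8)&(abs(P[...,1])<.5); print(n,'slab z',np.median(zz[m]))
    for name,(u,v) in dict(cork=(311,242),lens=(237,317),cap=(349,319),plate=(428,292),pinkA=(270,197),pinkB=(304,294),tube=(263,256)).items():
        c=pt[v,u,:2].copy(); 
        for r in range(4):
            q=P[(np.hypot(P[...,0]-c[0],P[...,1]-c[1])<.05)&(zz>(.022 if name=='plate' else .006))]
            top=np.percentile(q[:,2],95); 
            if name=='cap': t=q[abs(q[:,2]-np.percentile(q[:,2],97))<.005]
            else: t=q[abs(q[:,2]-np.median(q[:,2]))<.007]
            cc=(np.percentile(t[:,:2],2,axis=0)+np.percentile(t[:,:2],98,axis=0))/2; c=t[:,:2].mean(0)
        (x,y),rad=cv2.minEnclosingCircle(t[:,:2].astype(np.float32))
        print(name,'mean',c.round(4),'mid',cc.round(4),'circ',round(x,4),round(y,4),round(rad,4),'z med',np.median(t[:,2]).round(4),len(t))
b=cv2.imread('pics/top0.png'); s=cv2.imread('pics/side0.png')
a=cv2.resize(b[230:345,220:370],None,fx=4,fy=4,interpolation=cv2.INTER_CUBIC)
cv2.imwrite('pics/c1.png',a)
cv2.imwrite('pics/c2.png',cv2.resize(b[225:345,380:555],None,fx=4.5,fy=4.5,interpolation=cv2.INTER_CUBIC))
E
```

```text
top slab z -0.001021344645617317
cork mean [0.6461 0.114 ] mid [0.6459 0.1143] circ 0.6468 0.1142 0.0343 z med 0.0185 562
lens mean [0.463  0.2948] mid [0.4632 0.2952] circ 0.4631 0.2951 0.033 z med 0.0192 578
cap mean [0.4508 0.0238] mid [0.4512 0.0241] circ 0.4505 0.0236 0.0146 z med 0.029 102
plate mean [ 0.5113 -0.169 ] mid [ 0.5116 -0.1689] circ 0.5123 -0.1691 0.0292 z med 0.0406 451
pinkA mean [0.7654 0.215 ] mid [0.7654 0.2147] circ 0.7661 0.2155 0.0344 z med 0.0185 550
pinkB mean [0.5154 0.1331] mid [0.5157 0.1336] circ 0.5158 0.1331 0.034 z med 0.0185 589
tube mean [0.6083 0.2307] mid [0.6087 0.2305] circ 0.6092 0.2303 0.028 z med 0.048 155
side slab z 0.001318194550332663
cork mean [0.644  0.1083] mid [0.6441 0.1105] circ 0.6458 0.1114 0.0369 z med 0.0208 426
lens mean [0.4606 0.2884] mid [0.4609 0.2906] circ 0.4609 0.2912 0.0361 z med 0.0211 357
cap mean [0.4496 0.0195] mid [0.449  0.0196] circ 0.4482 0.0192 0.0172 z med 0.0309 102
plate mean [ 0.5099 -0.1738] mid [ 0.5101 -0.1726] circ 0.5103 -0.1726 0.0305 z med 0.0426 500
pinkA mean [0.7631 0.2091] mid [0.7645 0.211 ] circ 0.7673 0.2122 0.0373 z med 0.0205 347
pinkB mean [0.5137 0.1274] mid [0.5141 0.129 ] circ 0.5162 0.1298 0.0369 z med 0.0209 448
tube mean [0.6067 0.2246] mid [0.6063 0.2266] circ 0.6107 0.2278 0.0312 z med 0.0341 147
```

View pics/c1.png

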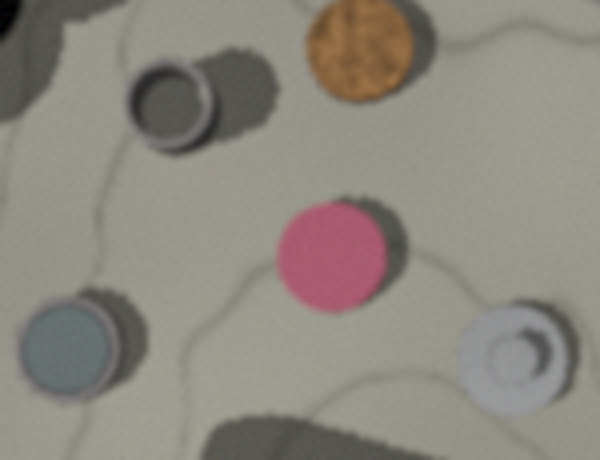

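View pics/c2.png

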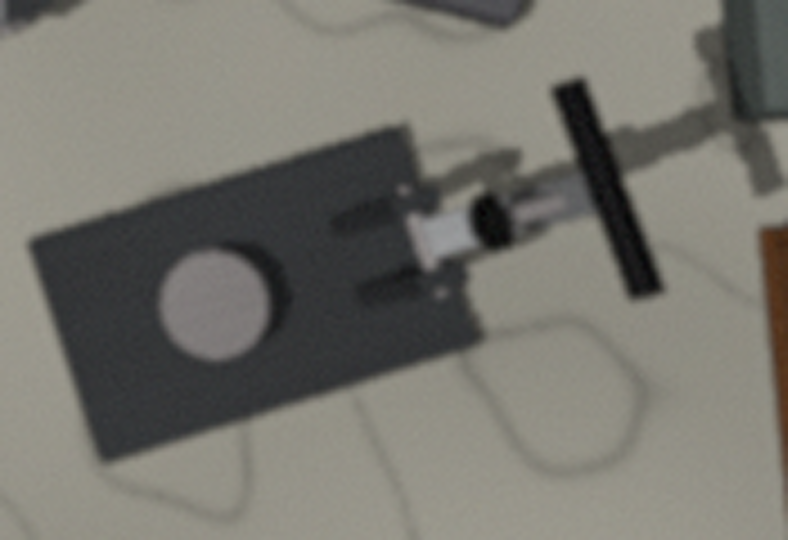

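The crops show the cork (brown, top), the lens with its glass up (bottom left), the cap with its boss up (right), and the stand turned roughly 17° with its arm swung right. Next I'll get the stand's yaw and tighter centres from both cameras.

```bash
cat >> h.py <<'E'
def disc(P,c,zt,r,dz=.004,zoff=0):
    """centre of a flat top face near c"""
    c=np.array(c)
    for _ in range(4):
        m=(np.hypot(P[...,0]-c[0],P[...,1]-c[1])<r+.008)&(abs(P[...,2]-zoff-zt)<dz); t=P[m]
        c=t[:,:2].mean(0)
    return c.round(4),np.median(t[:,2]).round(4),len(t)
def plan(target,ang=None):
    """shift (tool axes /0.2) and turn (/pi) to reach TCP target and tool-y heading ang (deg, mod 180)"""
    o=robot.get_obs(); M=R.from_quat(o['tool_rot']).as_matrix(); d=M.T@(np.array(target)-o['position'])
    h=np.degrees(np.arctan2(M[1,1],M[0,1])); t=0
    if ang is not None: t=-((ang-h+90)%180-90)
    print('pos',o['position'].round(4),'heading',round(h,2),'q6',o['q'][5].round(3),'t',round(o['time'],2),'F',o['ft_force'].round(1),'| shift',(d/.2).round(4),'turn',round(t/180,4))
E
python3 - <<'E'
from h import *
for n,zo in(('top',-.001),('side',.0013)):
    P=cloud(n,np.load(f'pics/{n}0.npy'))
    for k,c,z,r in(('cork',(.646,.113),.02,.034),('lens',(.463,.294),.02,.033),('capboss',(.45,.023),.03,.015),('capdisc',(.45,.023),.014,.034),('plate',(.5115,-.17),.0415,.029)):
        print(n,k,disc(P,c,z,r,.0035,zo))
    m=(np.hypot(P[...,0]-.5,P[...,1]+.19)<.16)&(abs(P[...,2]-zo-.014)<.004)
    m=cv2.morphologyEx(m.astype(np.uint8),cv2.MORPH_OPEN,np.ones((5,5)))>0
    print('base',cv2.minAreaRect(P[m][:,:2].astype(np.float32)),m.sum())
    m=(np.hypot(P[...,0]-.55,P[...,1]+.33)<.14)&(P[...,2]>.2)
    q=P[m]; print('handle',q.mean(0),np.median(q[:,2]),cv2.minAreaRect(q[:,:2].astype(np.float32)),m.sum())
plan([.646,.113,.1],None)
E
```

```text
top cork (array([0.6465, 0.1141]), np.float64(0.0187), 505)
top lens (array([0.4628, 0.2952]), np.float64(0.0192), 530)
top capboss (array([0.4507, 0.0236]), np.float64(0.0288), 103)
top capdisc (array([0.4504, 0.024 ]), np.float64(0.0126), 435)
top plate (array([ 0.5112, -0.1692]), np.float64(0.0406), 409)
base ((0.5190610885620117, -0.19562673568725586), (0.12946729362010956, 0.21481645107269287), 16.238595962524414) 2480
handle [ 0.54505569 -0.28635161  0.2390421 ] 0.25047610174198 ((0.5424190163612366, -0.27668678760528564), (0.09937335550785065, 0.05363144725561142), 15.9984130859375) 665
side cork (array([0.6442, 0.1094]), np.float64(0.021), 354)
side lens (array([0.461 , 0.2901]), np.float64(0.0213), 288)
side capboss (array([0.4495, 0.0196]), np.float64(0.0309), 98)
side capdisc (array([0.4478, 0.0144]), np.float64(0.0152), 323)
side plate (array([ 0.51  , -0.1731]), np.float64(0.0427), 461)
base ((0.5179202556610107, -0.20156224071979523), (0.13144893944263458, 0.2213834673166275), 16.05670928955078) 2515
handle [ 0.54321173 -0.29964829  0.23932719] 0.2492922584948255 ((0.546476423740387, -0.28784823417663574), (0.06375633180141449, 0.09850925207138062), 89.50090789794922) 791
pos [0.1997 0.5916 0.2297] heading 71.33 q6 -0.178 t 0.1 F [-0.5 -0.7  0.4] | shift [-2.8802 -1.5514  0.6504] turn 0.0
```

>>> move_arm(motion="1 -1 -0.54 0 0.307; 1 -1 -0.54 0 0.307; 1 -1 -0.54 0 0.307; 1 -1 -0.54 0 0.307; 1 -1 -0.54 0 0.307; 1 -1 -0.54 0 0.307; 1 -1 -0.54 0 0.307; 1 -1 -0.54 0 0.307; 1 -1 -0.54 0 0.307")

```text
time: 0.85
position: [0.3553, 0.425, 0.2302]
tool_rot: [0.603, 0.798, -0.0, -0.0]
ft_force: [0.2, 0.8, 0.6]
grip_width: 0.0869
grip_force: 0.0
```

```bash
python3 -c "
from h import *
plan([.6455,.112,.06],16.2)"
```

```text
pos [0.3553 0.425  0.2302] heading 15.9 q6 0.395 t 0.85 F [0.2 0.8 0.6] | shift [-1.9023  0.9676  0.8507] turn -0.0017
```

>>> move_arm(motion="1 -1 0.51 0 0; 1 -1 0.51 0 0; 1 -1 0.51 0 0; 1 -1 0.51 0 0; 1 -1 0.51 0.1 0; 1 -1 0.51 0.2 0; 1 -1 0.51 0.3 0")

```text
time: 1.43
position: [0.5121, 0.2589, 0.1698]
tool_rot: [0.602, 0.799, 0.001, 0.002]
ft_force: [-0.6, 0.5, 0.1]
grip_width: 0.0867
grip_force: 0.0
```

```bash
python3 -c "
from h import *
plan([.6455,.112,.06],16.2)"
```

```text
pos [0.5121 0.2589 0.1698] heading 15.99 q6 -0.004 t 1.43 F [-0.6  0.5  0.1] | shift [-0.889   0.437   0.5516] turn -0.0011
```

>>> move_arm(motion="1 -0.89 0.437 0.1 0; 1 -0.89 0.437 0.2 0; 1 -0.89 0.437 0.3 0; 1 -0.89 0.437 0.4 0; 1 -0.89 0.437 0.5 0; 1 -0.89 0.437 0.55 0; 1 -0.89 0.437 0.55 0; 1 -0.89 0.437 0.55 0")

```text
time: 2.1
position: [0.64, 0.1147, 0.0583]
tool_rot: [0.601, 0.799, -0.002, -0.002]
ft_force: [-1.4, 0.3, 1.3]
grip_width: 0.087
grip_force: 0.0
```

```bash
python3 -c "
from h import *
im,d=shot('top','t1')
plan([.6455,.112,.0115],16.2)
P=cloud('top',d)
# gripper body top-most estimate for calibration: points high near tool
for a in ((.12,.16),(.16,.2),(.2,.25)):
    m=(np.hypot(P[...,0]-.6455,P[...,1]-.112)<.13)&(P[...,2]>a[0])&(P[...,2]<a[1]); print(a,m.sum(), cv2.minAreaRect(P[m][:,:2].astype(np.float32)) if m.sum()>9 else '')
"
```

```text
pos [0.6407 0.1156 0.0601] heading 16.15 q6 -0.275 t 2.15 F [-0.6 -0.2 -0.5] | shift [-0.0242  0.0187  0.243 ] turn -0.0003
(0.12, 0.16) 1 
(0.16, 0.2) 0 
(0.2, 0.25) 100 ((0.618304967880249, 0.11139605939388275), (0.017851846292614937, 0.07660596817731857), 2.0083670616149902)
```

>>> move_arm(motion="1 -0.024 0.019 0 0; 1 -0.024 0.019 0.1 0; 1 -0.024 0.019 0.2 0; 1 -0.024 0.019 0.24 0; 1 -0.024 0.019 0.24 0; 1 -0.024 0.019 0.24 0")

```text
time: 2.65
position: [0.6468, 0.1122, 0.0137]
tool_rot: [0.601, 0.799, 0.0, 0.0]
ft_force: [0.3, 0.5, 0.8]
grip_width: 0.0873
grip_force: 0.0
```

```bash
python3 -c "
from h import *
plan([.6455,.112,.0115],16.2)"
```

```text
pos [0.6468 0.1122 0.0137] heading 16.16 q6 -0.28 t 2.65 F [0.3 0.5 0.8] | shift [ 0.0008 -0.0067  0.0108] turn -0.0002
```

>>> move_arm(motion="0.7 0 -0.006 0.01 0; 0.6 0 -0.006 0.01 0; 0.5 0 -0.006 0.01 0; 0.3 0 -0.006 0.01 0; 0.3 0 -0.006 0.01 0; 0.3 0 -0.006 0.01 0; 0.3 0 -0.006 0.01 0", newtons=15)

```text
time: 3.23
position: [0.6459, 0.1111, 0.0113]
tool_rot: [0.601, 0.799, 0.0, 0.001]
ft_force: [-0.3, 1.0, 4.9]
grip_width: 0.0676
grip_force: 15.0
```

>>> move_arm(motion="0.3 0 0 -0.2 0; 0.3 0 0 -0.4 0; 0.3 -0.1 -0.1 -0.55 0; 0.3 -0.3 -0.3 -0.55 0; 0.3 -0.45 -0.45 -0.55 0; 0.3 -0.6 -0.6 -0.55 0; 0.3 -0.75 -0.7 -0.55 0; 0.3 -0.9 -0.8 -0.55 0; 0.3 -1 -0.9 -0.55 0; 0.3 -1 -0.9 -0.55 0; 0.3 -1 -0.9 -0.55 0")

```text
time: 4.15
position: [0.5269, -0.1326, 0.1203]
tool_rot: [0.603, 0.798, -0.0, -0.0]
ft_force: [0.7, 0.5, -1.2]
grip_width: 0.0674
grip_force: 15.0
```

```bash
python3 -c "
from h import *
plan([.5107,-.1712,.07],16.2)"
```

```text
pos [ 0.5269 -0.1326  0.1203] heading 15.82 q6 -0.729 t 4.15 F [ 0.7  0.5 -1.2] | shift [-0.164  -0.1305  0.2515] turn -0.0021
```

>>> move_arm(motion="0.3 -0.08 -0.07 0 -0.002; 0.3 -0.164 -0.13 0.05 -0.002; 0.3 -0.164 -0.13 0.15 -0.002; 0.3 -0.164 -0.13 0.25 -0.002; 0.3 -0.164 -0.13 0.25 -0.002; 0.3 -0.164 -0.13 0.25 -0.002")

```text
time: 4.65
position: [0.5115, -0.168, 0.0697]
tool_rot: [0.598, 0.801, -0.0, -0.002]
ft_force: [-0.3, 0.0, 0.0]
grip_width: 0.0677
grip_force: 15.0
```

```bash
python3 -c "
from h import *
plan([.5107,-.1712,.053],16.2)
im,d=shot('side','s1'); cv2.imwrite('pics/s1c.png',cv2.resize(cv2.imread('pics/s1.png')[230:430,240:480],None,fx=3,fy=3,interpolation=cv2.INTER_CUBIC))"
```

```text
pos [ 0.5115 -0.168   0.0697] heading 16.53 q6 -0.814 t 4.65 F [-0.3  0.   0. ] | shift [-0.0146 -0.0084  0.0833] turn 0.0018
```

View pics/s1c.png

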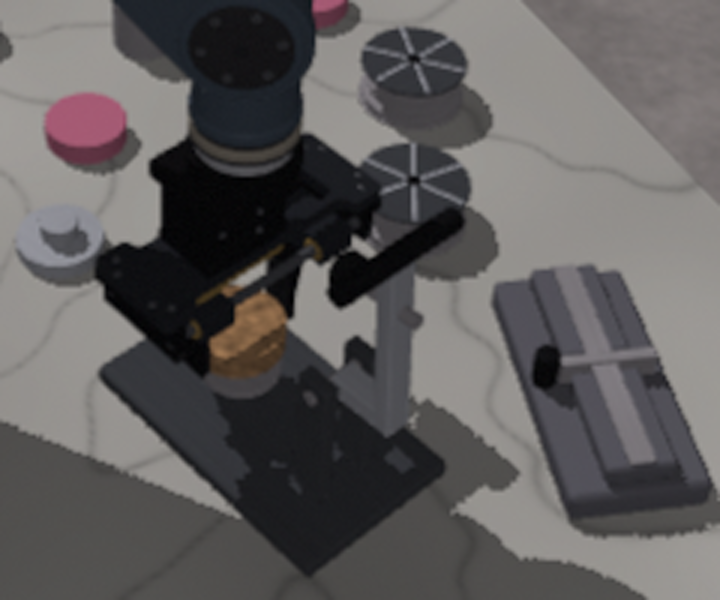

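The crop shows the cork gripped level at (245,330), just above the plate at (240,380). The gripper clears the posts and the arm.

>>> move_arm(motion="0.3 -0.012 -0.006 0.03 0.002; 0.3 -0.012 -0.006 0.06 0.002; 0.3 -0.012 -0.006 0.07 0.002; 0.3 -0.012 -0.006 0.075 0.002; 0.3 -0.012 -0.006 0.075 0.002")

```text
time: 5.12
position: [0.5114, -0.1722, 0.0555]
tool_rot: [0.601, 0.799, -0.0, -0.0]
ft_force: [-0.2, 0.8, -0.1]
grip_width: 0.0676
grip_force: 15.0
```

```bash
python3 -c "
from h import *
plan([.5107,-.1712,.053],16.2)"
```

```text
pos [ 0.5114 -0.1722  0.0555] heading 16.08 q6 -0.813 t 5.12 F [-0.2  0.8 -0.1] | shift [ 0.0056 -0.0018  0.0123] turn -0.0007
```

>>> move_arm(motion="0.3 0.004 -0.002 0.003 0; 0.3 0.004 -0.002 0.006 0; 0.3 0.004 -0.002 0.009 0; 0.3 0.004 -0.002 0.012 0; 0.3 0.004 -0.002 0.012 0; 0.3 0.004 -0.002 0.012 0")

```text
time: 5.62
position: [0.5109, -0.1716, 0.0532]
tool_rot: [0.601, 0.799, -0.0, 0.0]
ft_force: [-0.6, 0.9, -0.8]
grip_width: 0.0673
grip_force: 15.0
```

>>> move_arm(motion="0.3 0 0 0.004 0; 0.3 0 0 0.008 0; 0.3 0 0 0.008 0; 0.3 0 0 0.008 0")

```text
time: 5.95
position: [0.5109, -0.1717, 0.0531]
tool_rot: [0.601, 0.799, -0.0, 0.0]
ft_force: [-2.4, 0.9, 11.2]
grip_width: 0.0678
grip_force: 15.0
```

>>> move_arm(motion="0.3 0 0 -0.006 0; 0.6 0 0 -0.006 0; 0.8 0 0 -0.006 0; 1 0 0 -0.006 0; 1 0 0 -0.006 0; 1 0 0 -0.2 0; 1 0 0 -0.45 0; 1 0.2 0.1 -0.5 0; 1 0.4 0.2 -0.5 0; 1 0.6 0.3 -0.5 0; 1 0.8 0.3 -0.5 0; 1 0.9 0.3 -0.5 0")

```text
time: 6.95
position: [0.5185, 0.0209, 0.1516]
tool_rot: [0.601, 0.799, 0.0, -0.0]
ft_force: [-0.1, 0.0, -0.2]
grip_width: 0.0872
grip_force: 0.0
```

```bash
python3 - <<'E'
from h import *
plan([.462,.2928,.15],16.2)
for n,zo in(('top',-.001),('side',.0013)):
    im,d=shot(n,n+'2'); P=cloud(n,d)
    print(n,'cork',disc(P,(.511,-.171),.062,.034,.0035,zo),'lens',disc(P,(.462,.293),.02,.033,.0035,zo),'cap',disc(P,(.45,.022),.03,.015,.0035,zo))
E
```

```text
pos [0.5185 0.0209 0.1516] heading 16.14 q6 -0.458 t 6.95 F [-0.1  0.  -0.2] | shift [1.3846 0.1065 0.0091] turn -0.0004
top cork (array([ 0.5102, -0.1687]), np.float64(0.0607), 584) lens (array([0.4629, 0.2951]), np.float64(0.019), 522) cap (array([0.4559, 0.0356]), np.float64(0.0264), 3)
side cork (array([ 0.5092, -0.1724]), np.float64(0.0627), 600) lens (array([0.4621, 0.2906]), np.float64(0.0215), 273) cap (array([0.4496, 0.0189]), np.float64(0.0309), 95)
```

>>> move_arm(motion="1 0.2 0.02 0 0; 1 0.4 0.03 0 0; 1 0.6 0.05 0 0; 1 0.8 0.07 0 0; 1 1 0.09 0 0; 1 1 0.1 0 0; 1 1 0.1 0.1 0; 1 1 0.1 0.1 0")

```text
time: 7.72
position: [0.4813, 0.2154, 0.1294]
tool_rot: [0.601, 0.799, -0.002, -0.001]
ft_force: [0.1, -0.8, -0.0]
grip_width: 0.0869
grip_force: 0.0
```

```bash
python3 - <<'E'
from h import *
plan([.463,.2923,.06],16.2)
E
```

```text
pos [0.4813 0.2154 0.1294] heading 16.16 q6 -0.073 t 7.72 F [ 0.1 -0.8 -0. ] | shift [0.3948 0.0207 0.347 ] turn -0.0002
```

>>> move_arm(motion="1 0.2 0.01 0 0; 1 0.395 0.02 0 0; 1 0.395 0.02 0.15 0; 1 0.395 0.02 0.33 0; 1 0.395 0.02 0.34 0; 1 0.395 0.02 0.34 0; 1 0.395 0.02 0.34 0")

```text
time: 8.3
position: [0.4654, 0.2918, 0.0644]
tool_rot: [0.602, 0.799, 0.0, 0.0]
ft_force: [-0.1, -0.4, 0.8]
grip_width: 0.0868
grip_force: 0.0
```

```bash
python3 - <<'E'
from h import *
plan([.463,.2923,.0113],16.2)
E
```

```text
pos [0.4654 0.2918 0.0644] heading 15.98 q6 0.078 t 8.3 F [-0.1 -0.4  0.8] | shift [ 0.0056 -0.0112  0.2653] turn -0.0012
```

>>> move_arm(motion="1 0.006 -0.009 0.1 0; 1 0.006 -0.009 0.2 0; 1 0.006 -0.009 0.25 0; 1 0.006 -0.009 0.26 0; 1 0.006 -0.009 0.26 0; 0.7 0.006 -0.009 0.26 0; 0.55 0.006 -0.009 0.26 0; 0.4 0.006 -0.009 0.26 0; 0.3 0.006 -0.009 0.26 0; 0.3 0.006 -0.009 0.26 0; 0.3 0.006 -0.009 0.26 0; 0.3 0.006 -0.009 0.26 0", newtons=20)

```text
time: 9.3
position: [0.463, 0.2936, 0.0122]
tool_rot: [0.601, 0.799, 0.001, 0.0]
ft_force: [-0.6, -0.4, 5.6]
grip_width: 0.0654
grip_force: 20.0
```

>>> move_arm(motion="0.3 0 0 -0.2 0; 0.3 0 0 -0.4 0; 0.3 -0.1 -0.02 -0.55 0; 0.3 -0.25 -0.05 -0.65 0; 0.3 -0.43 -0.08 -0.65 0; 0.3 -0.62 -0.11 -0.65 0; 0.3 -0.8 -0.14 -0.65 0; 0.3 -1 -0.18 -0.65 0; 0.3 -1 -0.18 -0.65 0")

```text
time: 10.05
position: [0.4842, 0.085, 0.1413]
tool_rot: [0.604, 0.797, -0.001, 0.001]
ft_force: [0.8, 0.0, -2.4]
grip_width: 0.0656
grip_force: 20.0
```

>>> move_arm(motion="0.3 -0.2 -0.04 0 0; 0.3 -0.4 -0.08 0 0; 0.3 -0.6 -0.12 0 0; 0.3 -0.8 -0.16 0 0; 0.3 -1 -0.18 0 0; 0.3 -1 -0.18 0 0; 0.3 -1 -0.18 0 0; 0.3 -1 -0.18 0 0")

```text
time: 10.72
position: [0.5028, -0.1103, 0.1408]
tool_rot: [0.602, 0.799, -0.0, -0.002]
ft_force: [0.0, 1.0, -1.7]
grip_width: 0.0648
grip_force: 20.0
```

```bash
python3 - <<'E'
from h import *
plan([.5109,-.1703,.085],16.2)
E
```

```text
pos [ 0.5028 -0.1103  0.1408] heading 16.01 q6 -0.713 t 10.72 F [ 0.   1.  -1.7] | shift [-0.3004 -0.0431  0.2785] turn -0.001
```

>>> move_arm(motion="0.3 -0.1 -0.02 0 0; 0.3 -0.2 -0.03 0 0; 0.3 -0.3 -0.043 0.05 0; 0.3 -0.3 -0.043 0.13 0; 0.3 -0.3 -0.043 0.23 0; 0.3 -0.3 -0.043 0.27 0; 0.3 -0.3 -0.043 0.27 0; 0.3 -0.3 -0.043 0.27 0")

```text
time: 11.38
position: [0.5118, -0.1693, 0.0872]
tool_rot: [0.601, 0.8, -0.0, -0.001]
ft_force: [0.8, -0.4, -1.2]
grip_width: 0.0655
grip_force: 20.0
```

```bash
python3 - <<'E'
from h import *
plan([.5109,-.1703,.076],16.2)
E
```

```text
pos [ 0.5118 -0.1693  0.0872] heading 16.18 q6 -0.809 t 11.38 F [ 0.8 -0.4 -1.2] | shift [-0.0038 -0.0056  0.0562] turn -0.0001
```

>>> move_arm(motion="0.3 -0.004 -0.005 0.02 0; 0.3 -0.004 -0.005 0.04 0; 0.3 -0.004 -0.005 0.05 0; 0.3 -0.004 -0.005 0.056 0; 0.3 -0.004 -0.005 0.056 0; 0.3 -0.004 -0.005 0.056 0")

```text
time: 11.88
position: [0.5117, -0.1721, 0.0765]
tool_rot: [0.601, 0.799, 0.0, 0.0]
ft_force: [-0.1, 0.5, -2.2]
grip_width: 0.0655
grip_force: 20.0
```

```bash
python3 - <<'E'
from h import *
plan([.5109,-.1703,.074],16.2)
E
```

```text
pos [ 0.5117 -0.1721  0.0765] heading 16.07 q6 -0.812 t 11.88 F [-0.1  0.5 -2.2] | shift [ 0.0097 -0.0011  0.0124] turn -0.0007
```

>>> move_arm(motion="0.3 0.009 -0.001 0.003 0; 0.3 0.009 -0.001 0.006 0; 0.3 0.009 -0.001 0.009 0; 0.3 0.009 -0.001 0.011 0; 0.3 0.009 -0.001 0.011 0; 0.3 0.009 -0.001 0.011 0")

```text
time: 12.38
position: [0.5109, -0.1704, 0.0741]
tool_rot: [0.601, 0.799, -0.0, 0.0]
ft_force: [0.3, -0.9, -1.7]
grip_width: 0.0655
grip_force: 20.0
```

>>> move_arm(motion="0.3 0 0 0.003 0; 0.3 0 0 0.006 0; 0.3 0 0 0.006 0; 0.3 0 0 0.006 0")

```text
time: 12.72
position: [0.511, -0.1704, 0.074]
tool_rot: [0.601, 0.799, 0.0, 0.0]
ft_force: [-1.6, 1.3, 6.3]
grip_width: 0.0656
grip_force: 20.0
```

>>> move_arm(motion="0.3 0 0 -0.004 0; 0.6 0 0 -0.004 0; 0.8 0 0 -0.004 0; 1 0 0 -0.004 0; 1 0 0 -0.004 0; 1 0 0 -0.2 0; 1 0 0 -0.4 0; 1 0.2 0 -0.4 0; 1 0.4 0 -0.4 0; 1 0.6 0 -0.4 0; 1 0.8 0 -0.4 0; 1 0.96 0 -0.4 0")

```text
time: 13.72
position: [0.456, 0.0164, 0.153]
tool_rot: [0.601, 0.799, -0.0, -0.001]
ft_force: [-0.5, -0.3, -0.5]
grip_width: 0.0871
grip_force: 0.0
```

```bash
python3 - <<'E'
from h import *
plan([.4505,.0212,.06],16.2)
for n,zo in(('top',-.001),('side',.0013)):
    im,d=shot(n,n+'3'); P=cloud(n,d)
    print(n,'lens',disc(P,(.511,-.171),.082,.033,.0035,zo))
E
```

```text
pos [0.456  0.0164 0.153 ] heading 16.07 q6 -0.491 t 13.72 F [-0.5 -0.3 -0.5] | shift [ 0.0304 -0.0193  0.465 ] turn -0.0007
top lens (array([ 0.5106, -0.1686]), np.float64(0.0809), 579)
side lens (array([ 0.509 , -0.1729]), np.float64(0.0833), 599)
```

>>> move_arm(motion="1 0.03 -0.019 0.1 0; 1 0.03 -0.019 0.25 0; 1 0.03 -0.019 0.42 0; 1 0.03 -0.019 0.46 0; 1 0.03 -0.019 0.46 0; 1 0.03 -0.019 0.46 0; 1 0.03 -0.019 0.46 0")

```text
time: 14.4
position: [0.4535, 0.0183, 0.0621]
tool_rot: [0.602, 0.799, 0.001, 0.001]
ft_force: [-0.4, -0.2, 0.5]
grip_width: 0.0869
grip_force: 0.0
```

```bash
python3 - <<'E'
from h import *
plan([.4505,.0212,.0107],16.2)
E
```

```text
pos [0.4535 0.0183 0.0621] heading 16.04 q6 -0.487 t 14.4 F [-0.4 -0.2  0.5] | shift [ 0.0184 -0.0112  0.2567] turn -0.0009
```

>>> move_arm(motion="1 0.018 -0.01 0.1 0; 1 0.018 -0.01 0.2 0; 1 0.018 -0.01 0.24 0; 1 0.018 -0.01 0.255 0; 1 0.018 -0.01 0.255 0; 0.7 0.018 -0.01 0.255 0; 0.55 0.018 -0.01 0.255 0; 0.4 0.018 -0.01 0.255 0; 0.3 0.018 -0.01 0.255 0; 0.3 0.018 -0.01 0.255 0; 0.3 0.018 -0.01 0.255 0; 0.3 0.018 -0.01 0.255 0", newtons=25)

```text
time: 15.4
position: [0.4501, 0.0217, 0.0106]
tool_rot: [0.601, 0.799, 0.0, 0.001]
ft_force: [-0.0, 0.2, 6.3]
grip_width: 0.0671
grip_force: 25.0
```

>>> move_arm(motion="0.3 0 0 -0.2 0; 0.3 0 0 -0.4 0; 0.3 -0.1 0 -0.6 0; 0.3 -0.3 0.01 -0.7 0; 0.3 -0.45 0.01 -0.7 0; 0.3 -0.6 0.02 -0.7 0; 0.3 -0.75 0.02 -0.7 0; 0.3 -0.88 0.025 -0.7 0; 0.3 -1 0.025 -0.68 0; 0.3 -1 0.025 -0.6 0; 0.3 -1 0.025 -0.55 0; 0.3 -1 0.025 -0.55 0")

```text
time: 16.4
position: [0.507, -0.1677, 0.1174]
tool_rot: [0.602, 0.799, -0.0, -0.004]
ft_force: [-0.0, 0.3, -2.2]
grip_width: 0.0672
grip_force: 25.0
```

```bash
python3 - <<'E'
from h import *
plan([.5109,-.1706,.096],16.2)
E
```

```text
pos [ 0.507  -0.1677  0.1174] heading 16.04 q6 -0.809 t 16.4 F [-0.   0.3 -2.2] | shift [-0.0201  0.0155  0.1066] turn -0.0009
```

Still settling, so I'll hold a moment and measure again.

>>> move_arm(motion="0.3 0 0 0.03 0; 0.3 0 0 0.06 0; 0.3 0 0 0.08 0; 0.3 0 0 0.08 0; 0.3 0 0 0.08 0")

```text
time: 16.82
position: [0.5096, -0.1685, 0.1039]
tool_rot: [0.601, 0.799, -0.0, -0.0]
ft_force: [0.3, 0.0, -1.3]
grip_width: 0.0674
grip_force: 25.0
```

```bash
python3 - <<'E'
from h import *
plan([.5109,-.1706,.0935],16.2)
E
```

```text
pos [ 0.5096 -0.1685  0.1039] heading 16.11 q6 -0.809 t 16.82 F [ 0.3  0.  -1.3] | shift [-0.0117  0.0035  0.0519] turn -0.0005
```

>>> move_arm(motion="0.3 -0.008 0.003 0.015 0; 0.3 -0.008 0.003 0.03 0; 0.3 -0.008 0.003 0.036 0; 0.3 -0.008 0.003 0.038 0; 0.3 -0.008 0.003 0.038 0; 0.3 -0.008 0.003 0.038 0; 0.3 -0.008 0.003 0.038 0")

```text
time: 17.4
position: [0.5107, -0.1704, 0.0964]
tool_rot: [0.601, 0.799, 0.0, 0.0]
ft_force: [-0.6, 0.3, -1.7]
grip_width: 0.0673
grip_force: 25.0
```

```bash
python3 - <<'E'
from h import *
plan([.5109,-.1706,.0924],16.2)
E
```

```text
pos [ 0.5107 -0.1704  0.0964] heading 16.07 q6 -0.81 t 17.4 F [-0.6  0.3 -1.7] | shift [-0.001   0.0008  0.0201] turn -0.0007
```

>>> move_arm(motion="0.3 -0.001 0.001 0.005 0; 0.3 -0.001 0.001 0.01 0; 0.3 -0.001 0.001 0.014 0; 0.3 -0.001 0.001 0.017 0; 0.3 -0.001 0.001 0.019 0; 0.3 -0.001 0.001 0.019 0; 0.3 -0.001 0.001 0.019 0")

```text
time: 17.98
position: [0.5109, -0.1705, 0.0925]
tool_rot: [0.601, 0.799, -0.0, -0.0]
ft_force: [0.1, -0.5, -1.3]
grip_width: 0.0672
grip_force: 25.0
```

>>> move_arm(motion="0.3 0 0 0.003 0; 0.3 0 0 0.006 0; 0.3 0 0 0.006 0; 0.3 0 0 0.006 0")

```text
time: 18.32
position: [0.511, -0.1706, 0.0924]
tool_rot: [0.601, 0.799, 0.0, 0.0]
ft_force: [-1.0, 0.4, 5.7]
grip_width: 0.0674
grip_force: 25.0
```

>>> move_arm(motion="0.3 0 0 -0.004 0; 0.6 0 0 -0.004 0; 0.8 0 0 -0.004 0; 1 0 0 -0.004 0; 1 0 0 -0.004 0; 1 0 0 -0.2 0; 1 0 0 -0.4 0; 1 0.2 0 -0.6 0; 0 0.4 0 -0.7 0; -1 0.6 0 -0.8 0; -1 0.8 0 -0.9 0; -1 0.85 0 -0.96 0")

```text
time: 19.32
position: [0.4619, -0.0051, 0.2837]
tool_rot: [0.601, 0.799, -0.0, -0.001]
ft_force: [0.8, -0.1, -0.1]
grip_width: 0.0683
grip_force: 0.0
```

```bash
python3 - <<'E'
from h import *
plan([.5109,-.1706,.285],16.2)
for n,zo in(('top',-.001),('side',.0013)):
    im,d=shot(n,n+'4'); P=cloud(n,d)
    print(n,'cap',disc(P,(.511,-.171),.112,.015,.0035,zo),disc(P,(.511,-.171),.096,.034,.0035,zo))
    # clamp parts in stand frame
    S=R.from_euler('z',-16.2,degrees=True).apply((P-[.5106,-.1711,0]).reshape(-1,3))-[0,0,zo]
    m=(abs(S[:,0])<.06)&(abs(S[:,1]+.11)<.1)&(S[:,2]>.16)&(S[:,2]<.27); q=S[m]
    w=abs(q[:,0])>.016; h=q[w]; print('handle pts',len(h),np.percentile(h,[2,50,98],axis=0).round(4).tolist())
b=cv2.imread('pics/side4.png'); cv2.imwrite('pics/s4c.png',cv2.resize(b[260:430,250:480],None,fx=3,fy=3,interpolation=cv2.INTER_CUBIC))
E
```

```text
pos [ 0.4619 -0.0051  0.2837] heading 16.06 q6 -0.535 t 19.32 F [ 0.8 -0.1 -0.1] | shift [-0.8632  0.0063 -0.0079] turn -0.0008
top cap (array([ 0.5234, -0.1709]), np.float64(0.1107), 7) (array([ 0.5338, -0.1711]), np.float64(0.0943), 133)
handle pts 294 [[-0.0473, -0.1367, 0.2458], [0.0168, -0.127, 0.2534], [0.0494, -0.1221, 0.2582]]
side cap (array([ 0.5093, -0.1726]), np.float64(0.1129), 126) (array([ 0.5071, -0.1764]), np.float64(0.097), 472)
handle pts 324 [[-0.0507, -0.1403, 0.2435], [-0.0221, -0.1356, 0.2528], [0.047, -0.126, 0.2571]]
```

View pics/s4c.png

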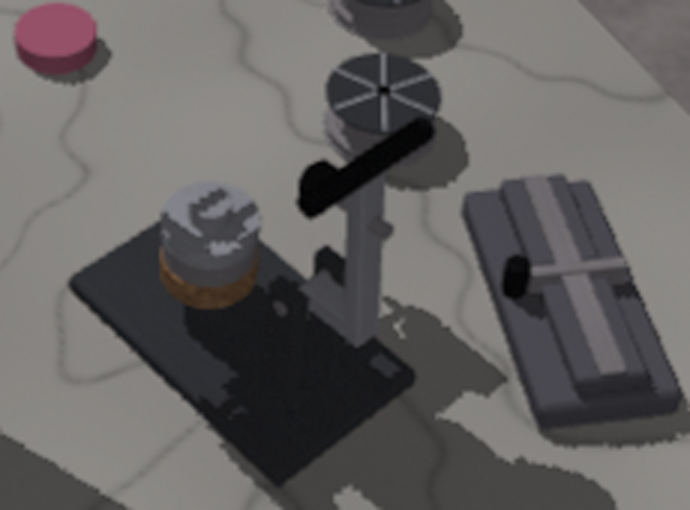

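The crop shows the pile stacked straight at (208,245) and the arm upright with its handle at (367,170). Now I'll take the closed fingers behind the handle.

>>> move_arm(motion="-1 0 -0.05 -0.06 0; -1 -0.2 -0.1 -0.06 0; -1 -0.4 -0.143 -0.06 0; -1 -0.6 -0.143 -0.06 0; -1 -0.8 -0.143 -0.06 0; -1 -1 -0.143 -0.06 0; -1 -1 -0.143 -0.06 0; -1 -1 -0.143 -0.06 0", newtons=10)

```text
time: 20.08
position: [0.4919, -0.2102, 0.2942]
tool_rot: [0.603, 0.798, -0.0, -0.0]
ft_force: [-0.4, 0.6, 0.4]
grip_width: 0.0073
grip_force: 0.0
```

>>> move_arm(motion="-1 -0.2 0 0 0; -1 -0.4 0 0 0; -1 -0.6 0 0 0; -1 -0.69 0 0 0; -1 -0.69 0 0 0; -1 -0.69 0 0 0; -1 -0.69 0 0 0")

```text
time: 20.67
position: [0.5292, -0.3379, 0.2946]
tool_rot: [0.601, 0.799, 0.0, -0.002]
ft_force: [-0.0, 0.2, 0.0]
grip_width: 0.0006
grip_force: 0.0
```

```bash
cat >> h.py <<'E'
def stand(xs,ys,z):
    a=np.radians(16.2); plan([.5106+np.cos(a)*xs-np.sin(a)*ys,-.1711+np.sin(a)*xs+np.cos(a)*ys,z],16.2)
E
python3 - <<'E'
from h import *
stand(-.03,-.165,.243)
E
```

```text
pos [ 0.5292 -0.3379  0.2946] heading 16.13 q6 -1.028 t 20.67 F [-0.   0.2  0. ] | shift [ 0.0008 -0.0064  0.258 ] turn -0.0004
```

>>> move_arm(motion="-1 0 -0.006 0.13 0; -1 0 -0.006 0.258 0; -1 0 -0.006 0.258 0; -1 0.05 -0.006 0.258 0; -1 0.1 -0.006 0.258 0; -1 0.15 -0.006 0.258 0; -1 0.2 -0.006 0.258 0; -1 0.25 -0.006 0.258 0; -1 0.3 -0.006 0.258 0; -1 0.35 -0.006 0.258 0; -1 0.4 -0.006 0.258 0; -1 0.45 -0.006 0.258 0")

```text
time: 21.67
position: [0.5042, -0.2527, 0.2439]
tool_rot: [0.601, 0.799, 0.0, 0.001]
ft_force: [2.7, -4.1, -3.2]
grip_width: 0.0004
grip_force: 2.3
```

```bash
cat >> h.py <<'E'
def clamp(tag):
    for n,zo in(('top',-.001),('side',.0013)):
        im,d=shot(n,n+tag); P=cloud(n,d)
        S=R.from_euler('z',-16.2,degrees=True).apply((P-[.5106,-.1711,0]).reshape(-1,3))-[0,0,zo]
        m=(im.reshape(-1,3).max(1)<45)&(S[:,0]>.012)&(S[:,0]<.055)&(S[:,1]>-.15)&(S[:,1]<.08)&(S[:,2]>.135)&(S[:,2]<.265); h=S[m]
        print(n,'handle +x half',len(h),np.percentile(h,[5,50,95],axis=0).round(4).tolist() if len(h) else '')
E
python3 - <<'E'
from h import *
stand(-.03,-.0415,.230); clamp('5')
E
```

```text
pos [ 0.5042 -0.2527  0.2439] heading 16.08 q6 -0.944 t 21.67 F [ 2.7 -4.1 -3.2] | shift [ 0.1755 -0.0058  0.0693] turn -0.0007
top handle +x half 146 [[0.0133, -0.0605, 0.2127], [0.03, -0.0535, 0.253], [0.0475, -0.0487, 0.2566]]
side handle +x half 6 [[0.0163, -0.064, 0.2448], [0.0196, -0.0623, 0.2473], [0.0216, -0.061, 0.249]]
```

>>> move_arm(motion="-1 0.045 0 0.01 0; -1 0.09 0 0.025 0; -1 0.13 0 0.045 0; -1 0.175 0 0.07 0; -1 0.21 0 0.095 0; -1 0.25 0 0.12 0; -1 0.285 0 0.15 0; -1 0.32 0 0.18 0; -1 0.32 0 0.18 0")

```text
time: 22.52
position: [0.4852, -0.1903, 0.2061]
tool_rot: [0.601, 0.799, 0.0, -0.002]
ft_force: [0.5, -0.0, 0.1]
grip_width: 0.0005
grip_force: 0.3
```

```bash
python3 - <<'E'
from h import *
stand(-.03,-.012,.207); clamp('6')
E
```

```text
pos [ 0.4852 -0.1903  0.2061] heading 16.1 q6 -0.87 t 22.52 F [ 0.5 -0.   0.1] | shift [-0.0035 -0.0012 -0.0045] turn -0.0005
top handle +x half 130 [[0.0144, 0.0041, 0.2095], [0.0332, 0.0108, 0.2138], [0.049, 0.0161, 0.2168]]
side handle +x half 20 [[0.0125, -0.0018, 0.2063], [0.0191, 0.0004, 0.2096], [0.0447, 0.0024, 0.2137]]
```

>>> move_arm(motion="-1 -0.05 0 0 0; -1 -0.05 0 -0.1 0; -1 -0.05 0 -0.2 0; -1 -0.05 0 -0.2 0; -1 0.05 0 -0.2 0; -1 0.11 0 -0.2 0; -1 0.11 0 -0.15 0; -1 0.11 0 -0.12 0; -1 0.11 0 -0.12 0; -1 0.11 0 -0.12 0")

```text
time: 23.45
position: [0.4797, -0.171, 0.231]
tool_rot: [0.601, 0.799, -0.0, -0.001]
ft_force: [0.3, -1.1, 1.0]
grip_width: 0.0006
grip_force: 0.0
```

```bash
python3 - <<'E'
from h import *
stand(-.03,.030,.1906)
E
```

```text
pos [ 0.4797 -0.171   0.231 ] heading 16.07 q6 -0.843 t 23.45 F [ 0.3 -1.1  1. ] | shift [ 0.1062 -0.0018  0.2022] turn -0.0007
```

>>> move_arm(motion="-1 0.01 0 0.03 0; -1 0.03 0 0.06 0; -1 0.05 0 0.09 0; -1 0.065 0 0.12 0; -1 0.08 0 0.15 0; -1 0.095 0 0.175 0; -1 0.106 0 0.2 0; -1 0.12 0 0.22 0; -1 0.13 0 0.235 0; -1 0.135 0 0.245 0; -1 0.135 0 0.245 0; -1 0.135 0 0.245 0")

```text
time: 24.45
position: [0.4727, -0.1457, 0.1825]
tool_rot: [0.601, 0.799, -0.0, 0.0]
ft_force: [-0.5, -0.5, -0.1]
grip_width: 0.0005
grip_force: 0.0
```

```bash
python3 - <<'E'
from h import *
stand(-.03,.040,.168); clamp('7')
E
```

```text
pos [ 0.4727 -0.1457  0.1825] heading 16.11 q6 -0.805 t 24.45 F [-0.5 -0.5 -0.1] | shift [ 0.0251 -0.0035  0.0726] turn -0.0005
top handle +x half 31 [[0.014, 0.0371, 0.1699], [0.0283, 0.0394, 0.1732], [0.0534, 0.0739, 0.2606]]
side handle +x half 251 [[0.016, -0.0016, 0.1678], [0.0418, 0.0285, 0.2512], [0.051, 0.0603, 0.263]]
```

>>> move_arm(motion="-1 0.006 0 0.01 0; -1 0.012 0 0.02 0; -1 0.018 0 0.03 0; -1 0.02 0 0.04 0; -1 0.022 0 0.05 0; -1 0.022 0 0.05 0; -1 0.022 0 0.05 0")

```text
time: 25.13
position: [0.4718, -0.141, 0.1727]
tool_rot: [0.601, 0.799, 0.0, 0.0]
ft_force: [1.6, -0.9, 2.2]
grip_width: 0.0005
grip_force: 1.1
```

>>> move_arm(motion="-1 0.001 0 0.006 0; -1 0.002 0 0.012 0; -1 0.003 0 0.018 0; -1 0.003 0 0.018 0")

```text
time: 25.47
position: [0.4714, -0.1399, 0.1693]
tool_rot: [0.601, 0.799, 0.001, 0.0]
ft_force: [1.0, 0.1, 5.0]
grip_width: 0.0007
grip_force: 2.4
```

>>> move_arm(motion="-1 0 0 0.003 0; -1 0 0 0.006 0; -1 0 0 0.009 0; -1 0 0 0.009 0; -1 0 0 0.009 0")

```text
time: 25.88
position: [0.4713, -0.1394, 0.1676]
tool_rot: [0.602, 0.799, 0.001, -0.0]
ft_force: [0.7, 2.2, 5.1]
grip_width: 0.0006
grip_force: 3.2
```

>>> move_arm(motion="-1 0 0 0.003 0; -1 0 0 0.006 0; -1 0 0 0.006 0; -1 0 0 0.006 0")

```text
time: 26.22
position: [0.4713, -0.1392, 0.167]
tool_rot: [0.602, 0.799, 0.001, -0.0]
ft_force: [-0.5, 2.5, 9.4]
grip_width: 0.0006
grip_force: 5.4
```

>>> move_arm(motion="-1 0 0 0.003 0; -1 0 0 0.006 0; -1 0 0 0.006 0; -1 0 0 0.006 0")

```text
time: 26.55
position: [0.4713, -0.1391, 0.1666]
tool_rot: [0.602, 0.799, 0.001, -0.0]
ft_force: [-1.7, 3.6, 16.7]
grip_width: 0.0006
grip_force: 8.3
```

>>> move_arm(motion="-1 0 0 0 0; -1 0 0 0 0; -1 0 0 -0.01 0; -1 0 0 -0.03 0; -1 0 0 -0.1 0; -1 0 0 -0.25 0; -1 0.1 0 -0.4 0; -1 0.3 0 -0.4 0; -1 0.5 0 -0.4 0; -1 0.7 0 -0.4 0; -1 0.9 0 -0.4 0; -1 0.9 0 -0.4 0")

```text
time: 27.55
position: [0.4158, 0.0387, 0.2439]
tool_rot: [0.599, 0.801, -0.001, -0.004]
ft_force: [-0.1, -0.5, 0.7]
grip_width: 0.0004
grip_force: 0.0
```

```bash
python3 - <<'E'
from h import *
plan([.5,0,.2]); clamp('8')
P=cloud('top',np.load('pics/top8.npy'))
S=R.from_euler('z',-16.2,degrees=True).apply((P-[.5106,-.1711,0]).reshape(-1,3))+[0,0,.001]
m=(abs(S[:,0])<.007)&(S[:,1]>-.08)&(S[:,1]<.025)&(S[:,2]>.13)&(S[:,2]<.19); f=np.polyfit(S[m,1],S[m,2],1); print('bar slope/angle',np.arctan(f[0]),'z at hinge',np.polyval(f,-.095),m.sum())
a=cv2.imread('pics/top8.png')[225:345,360:540]; b=cv2.imread('pics/side8.png')[270:420,250:450]
cv2.imwrite('pics/f.png',np.hstack([cv2.resize(a,(390,400),interpolation=cv2.INTER_CUBIC),cv2.resize(b,(400,400),interpolation=cv2.INTER_CUBIC)]))
E
```

```text
pos [0.4158 0.0387 0.2439] heading 16.41 q6 -0.467 t 27.55 F [-0.1 -0.5  0.7] | shift [-0.306   0.3506  0.2156] turn 0.0
top handle +x half 129 [[0.0138, 0.0368, 0.1517], [0.0317, 0.0436, 0.1575], [0.0495, 0.0495, 0.161]]
side handle +x half 106 [[0.0148, 0.0318, 0.1514], [0.0309, 0.0362, 0.1568], [0.0473, 0.0437, 0.16]]
bar slope/angle 0.01590607180174324 z at hinge 0.16029633656813255 315
```

View pics/f.png

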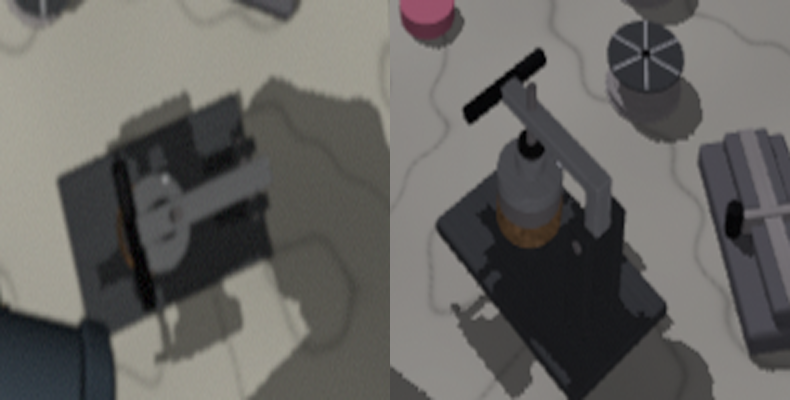

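In both halves the arm is down: the foot sits on the boss at (530,145), the pile is straight, and the handle rests at the pressed height. The last press met a rigid stop (+7 N for 0.4 mm), so the foot is fully in.

```bash
python3 -c "
from rig import robot
print(robot.hand_in())"
```

```text
the job is handed in; nothing more can be done
None
```

The cork disc, lens and cap (boss up) are stacked on the plate, each centred to about 1 mm, and clamped with the sprung foot pushed in to its stop at about 17 N; the job was handed in at about 28 s, nothing else was handled, and no verdict came back.

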